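Stock the medicine crate, free the sagging pen bolt, hold the gate ajar

ROBOT

A 7-joint arm with a two-finger parallel gripper is mounted at the origin on the work surface. World frame = base frame: x ahead of the robot, y to its left, z up, the work surface at z = 0. Lengths are in m, angles in rad, forces in N, time in s.
With the tool pointing down it reaches from about 0.4 to 0.9 m from the base axis. Payload 5.6 kg.
Tool frame: the origin (TCP) lies where the fingers leave the gripper's body, on its centre line; the fingertips stand 88 mm ahead of it and the grasp point (between the pads) lies 69 mm ahead of it; z points along the fingers, x is the direction in which the jaws open and shut, and the axes are right-handed (so a half turn about z gives the same grasp; the last joint's range is limited). The gripper opens to 92 mm and grips with 3 to 60 N. Pads are 20 mm wide; open, the fingers measure 128 mm over their backs; the gripper's body (75 mm by 189 mm) begins 69 mm behind the grasp point.
Start: joints at [-1.383, 0.468, -0.012, 1.603, 0.006, 1.071, -0.056], TCP at [0.149, 0.633, 0.303] pointing down, gripper open.
Joint ranges: [-2.53, 2.53], [-0.31, 2.02], [-1.57, 1.55], [0.28, 2.44], [-1.29, 4.43], [0.15, 1.84], [-2.92, 2.92]. Speed limits (rad/s): [2.57, 2.57, 3.14, 3.14, 3.14, 3.14, 3.14].

INTERFACE

Orientations are given as a unit quaternion [w, x, y, z].
In Python, from rig import bot, eyes gives the robot as it stands.
- The arm moves only by the tool arm_command, never from a script. Its argument "targets" is a list of rows, each a list of 6 numbers: the shift along the world's x, y, z in m, then the turn, a rotation vector about the world's x, y, z in degrees. In form: [[x, y, z, wx, wy, wz], ...]. A call has 1 to 10 rows; each row is the pose to reach, as a shift and turn from the pose commanded when the call began; what a row does not reach only later rows make up. A row lasts 1/8 s, in which the tool goes at most 62.5 mm and 10.7 degrees, less where a joint would pass 70% of its speed; a pose out of reach is approached as far as the arm can. A call with a gripper value outside its range is refused whole. "grip" is the finger opening in m, from 0 to 0.0919, set as the call begins (left out, the last holds). The fingers move at their own pace and stop on an object; the grip force is fixed at half the most. Time passes only in rows, so rows that repeat a pose let the fingers close. It gives the time, the measured TCP pose, the force and the opening at its end, in the units of the state.
- bot.sense(): the state, without advancing time (a new reading comes with each control period).
- eyes.get_image(name): name is "side" or "top"; returns a dict with "color" (400x640x3 uint8, blue, green, red), "K" (3x3 intrinsics, pixels), "distortion" ([k1, k2, p1, p2, k3] as OpenCV has them; the pictures are not rectified), "pose" (4x4, takes a point from camera to world coordinates). Camera axes: x right, y down, z forward; pixel columns grow to the right and rows downward; lengths in m; the calibration is good to about 2 mm. A picture is of the moment at which its call begins. There is no depth.
- bot.finish_job(): hands the job in, once; it reports no verdict.
The state is a dict: "t": time; "joints": joint angles; "joint_vel": joint speeds; "effort": joint torques, N m; "ee_pos": TCP position; "tcp_rot": TCP orientation; "wrist_force": force on the tool from outside, world axes, zero at the start; "ft_torque": the same for the moment, N m; "gripper_width": finger opening in m.
Only numpy, scipy, OpenCV 4.12 (cv2) and the standard library are available. Lean on these libraries where they do the work, as an engineer would, in place of code of your own. Each camera call takes 0.05 s, during which the arm holds its last target.

TASK

Get the recovery pen ready for treatment: first set the white and the amber medicine bottle gently down, upright, each in an empty cell of its own in the blue divided crate, and let go of them. Then take the red knob of the pen gate's sagging barrel bolt, lift the bolt over the bent lip of its keeper while pulling it back, and with the knob swing the sprung gate ajar towards the robot until its free edge stands about a hand's breadth (10 cm) away from the latch post. Finish while still holding the knob, keeping the gate there, and leave the crate and the other pots, jars and bottles where they stand.

Things in the scene. Friction and masses are not known exactly. Their poses are not given: they have to be found in the camera images.
- white_bottle: loose white medicine bottle with blue cap, standing upright on the bench: straight round body 44 mm across and 100 mm tall, then a cap 36 mm across up to 120 mm; about 0.12 kg. Origin: centre of its underside, z up along it.
- amber_bottle: loose amber medicine bottle with white cap, same shape and size as the white one; the two may have swapped places. Origin: centre of its underside, z up along it.
- crate: loose blue crate, 136 x 136 mm, 60 mm tall, at any yaw; 4 mm walls, floor and full-height cross dividers make 2 x 2 cells 62 mm square. Origin: centre of its underside; x and y run along its sides, so the cell centres lie at x = +-33, y = +-33 mm, their floors 4 mm above the origin. The salve jar fills the cell at (+33, +33); the other three are empty.
- salve_jar: loose low white jar, 48 mm across, 50 mm tall, standing in one cell of the crate (below its rim); it stays there. Origin: centre of its underside.
- pen: wooden pen fixed to the bench, open on top, walls, posts and gate 160 mm high, green gate towards the robot. Origin: on the bench, in the shut gate's mid-plane; x into the pen, y along the gate from latch post to hinge, z up. Gate y -99 to +157 mm, 30 mm thick; 40 mm posts at y -123 and +183. On the gate's top two steel bolt guides, 27 x 8 mm, 46 mm tall, at y -88 and +40.
- gate_hinge (a point): the gate's vertical hinge line, at y = +160 mm in the pen's frame, at the height of the gate's top (160 mm).
- gate_free_edge (a point): top middle of the gate's free edge (the end at the latch post), 259 mm from the hinge line, 160 mm high; moves with the gate.
- keeper: steel keeper on top of the latch post: two upright cheeks 42 mm tall, 20 mm apart, open on top; its entry edge is bent up into a lip 11 mm high, 5 mm thick, that the bolt's nose hooks behind. Origin: centre of the post's top, 160 mm above the bench; axes as the pen's. Lip at y +6 to +11 mm, cheeks y -21 to +13.
- bolt_lift: steel bolt rod 12 mm thick, hanging loose in worn guides (0.17 kg to lift, at most 18 mm; drops back by itself), with a red upright round knob 20 mm across from 18 to 64 mm above the rod's axis, then a flared head 26 mm across up to 70 mm. Origin: on the rod's axis below the knob, 178 mm above the bench and at y = -50 mm in the pen's frame at the start. z up, y along the gate to the hinge.
- knob (a point): middle of the knob, 44 mm above the rod's axis, 222 mm above the bench at the start: the place to grip it from above; the stem below it is thinner.
- bolt (a joint): how far the bolt is drawn back along the gate towards the hinge, m: 0 shot, 0.045 fully back. Friction about 1.5 N. The nose at its tip hangs 9 mm below the top of the keeper's lip and catches after 3 mm unless lifted 10 mm or more; keep it lifted until 0.022. From 0.030 on the tip has left the keeper and the gate is free.
- gate (a joint): gate angle in rad: 0 shut, growing as the free edge swings out of the pen towards the robot (-x of the pen), clockwise from above. A spring pulls it shut: about 0.4 N m shut, 0.7 N m at 0.4 rad, so it closes when let go. 0.39 rad puts the free edge about 100 mm from its shut place.
- swab_pot: loose white screw-lid pot, 60 mm across, 70 mm tall; not to be disturbed. Origin: centre of its underside.
- spray_bottle: loose white trigger spray bottle, 64 mm across, 195 mm tall; not to be disturbed. Origin: centre of its underside.
- powder_tin: loose tin with orange band, 60 mm across, 100 mm tall; not to be disturbed. Origin: centre of its underside.
There are look-alikes about, which are no part of the job. Several things look just like the crate: the one meant starts nearest to the robot's base.

How it is judged:
By the outcome, as a careful person would: the job done as asked, in the order asked, and still so for the second after the job is handed in, while the arm keeps its last pose, push and grip.
It also fails if it takes over 58 s, if anything falls off the work surface, if the arm or the gripper's body presses on something with over 40 N, if the wrist force passes 120 N, or if a joint passes its speed limit or range.

## Working session

There is one attempt and no reset: what is moved stays moved. The work goes in short steps, Python scripts to look and compute and a tool call to move; the robot and the scene stay as the last step left them, time stands still between calls to the robot, and variables do not carry over. Pictures are saved under pics/ and viewed, and the job is handed in when it is done.

Besides the shell and the picture viewer there is one more tool, called after ">>>" as a command line: name --pt "numbers of a row" for each row, then --argument value for the rest. arm_command: Moves the arm, as the interface text tells. Its arguments: {"type":"object","properties":{"targets":{"type":"array"},"grip":{"type":"number"}},"required":["targets"]}

```bash
ls; mkdir -p pics
python3 - <<'E'
from rig import bot, eyes
import cv2
for n in("side","top"):
    d=eyes.get_image(n); cv2.imwrite(f"pics/{n}0.png",d["color"]); print(n,d["K"].tolist(),d["distortion"],d["pose"].round(4).tolist())
s=bot.sense(); print(s)
E
```

```text
pics
side [[416.7249866826929, 0.0, 325.22231073389224], [0.0, 416.7249866826929, 200.78975116946444], [0.0, 0.0, 1.0]] [0.03400013 0.         0.         0.         0.        ] [[0.9812, -0.1429, 0.1299, 0.3723], [-0.1929, -0.7596, 0.6212, -0.7872], [0.0099, -0.6345, -0.7728, 1.0775], [0.0, 0.0, 0.0, 1.0]]
top [[429.5083177062028, 0.0, 320.60820932636585], [0.0, 429.5083177062028, 202.67636835624134], [0.0, 0.0, 1.0]] [-0.04682802  0.          0.          0.          0.        ] [[0.0141, -0.9964, 0.0833, 0.4296], [-0.9999, -0.0135, 0.0085, -0.003], [-0.0074, -0.0834, -0.9965, 1.4047], [0.0, 0.0, 0.0, 1.0]]
{'t': 0.1, 'joints': array([-1.38300586,  0.46827702, -0.01163744,  1.60351737,  0.00603535,
        1.07139564, -0.05629263]), 'joint_vel': array([ 0.00064047, -0.00259048,  0.00083409, -0.0014854 ,  0.00155824,
       -0.00142542,  0.00185   ]), 'effort': array([ 5.12907100e-04, -5.21641552e+01, -1.28414441e-02, -2.44364673e+01,
       -5.67691040e-02,  1.40178477e-02,  6.48458422e-05]), 'ee_pos': array([0.14864204, 0.63238528, 0.30184923]), 'tcp_rot': array([ 5.34269761e-04,  7.83822497e-01,  6.20984447e-01, -5.70412429e-04]), 'wrist_force': array([ 0.66442999,  0.33915702, -0.29472465]), 'ft_torque': array([0.03273484, 0.01491764, 0.03868953]), 'gripper_width': 0.09168968706670878}
```

View pics/side0.png

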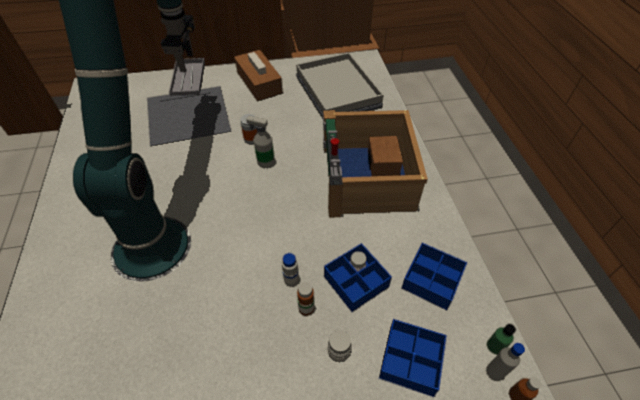

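View pics/top0.png

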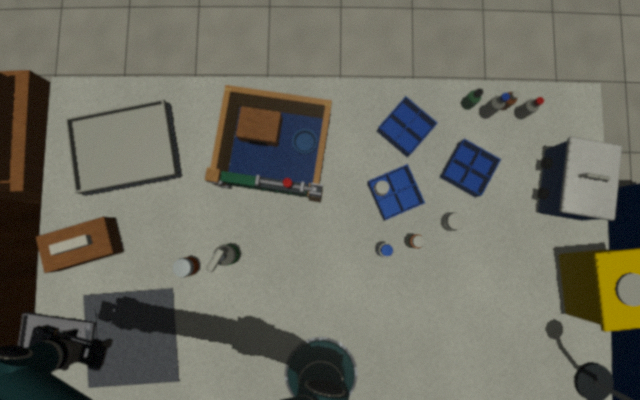

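```bash
cat > h.py <<'E'
import numpy as np, cv2
from rig import bot, eyes
def ray(d,uv):
    p=cv2.undistortPoints(np.array([[uv]],float),np.array(d["K"]),np.array(d["distortion"]))[0,0]
    P=np.array(d["pose"]); return P[:3,3],P[:3,:3]@np.array([p[0],p[1],1])
def at(d,uv,z):
    o,r=ray(d,uv); return (o+r*(z-o[2])/r[2])
def proj(d,X):
    P=np.array(d["pose"]); X=np.array(X,float).reshape(-1,3); Y=(X-P[:3,3])@P[:3,:3]
    return cv2.projectPoints(Y,np.zeros(3),np.zeros(3),np.array(d["K"]),np.array(d["distortion"]))[0].reshape(-1,2)
def tri(d1,u1,d2,u2):
    o1,r1=ray(d1,u1);o2,r2=ray(d2,u2); A=np.stack([r1,-r2],1); s=np.linalg.lstsq(A,o2-o1,rcond=None)[0]
    a,b=o1+r1*s[0],o2+r2*s[1]; return (a+b)/2,np.linalg.norm(a-b)
def crop(d,x0,y0,w,h,k,name):
    c=d["color"][y0:y0+h,x0:x0+w]; c=cv2.convertScaleAbs(c,alpha=1.6)
    cv2.imwrite("pics/"+name,cv2.resize(c,None,fx=k,fy=k,interpolation=cv2.INTER_CUBIC))
E
python3 - <<'E'
from h import *
t=eyes.get_image("top");s=eyes.get_image("side")
crop(t,350,150,130,120,6,"tc.png");crop(t,190,75,150,140,5,"tp.png")
crop(s,270,230,130,120,6,"sc.png");crop(s,310,100,130,120,6,"sp.png")
E
```

```text
(no output)
```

View pics/tc.png

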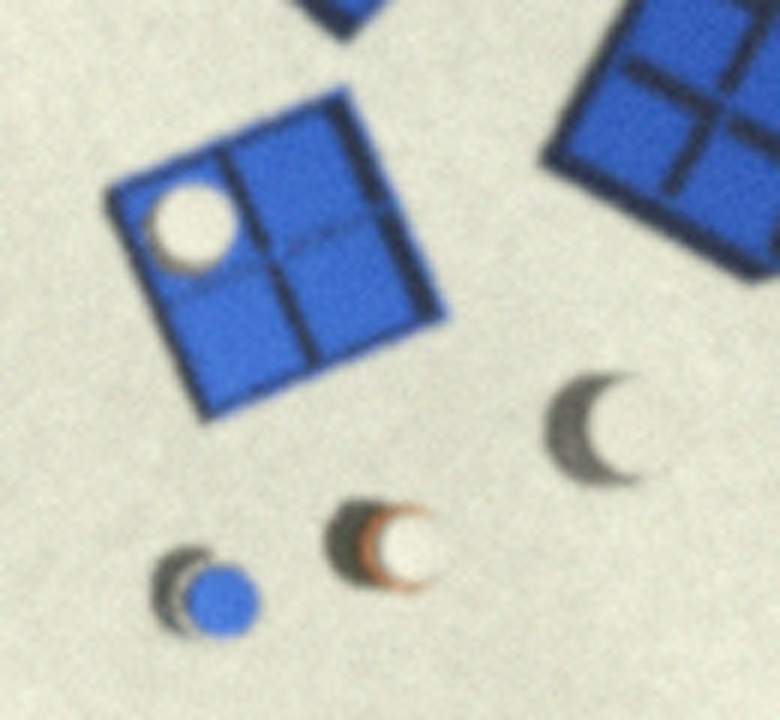

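View pics/tp.png

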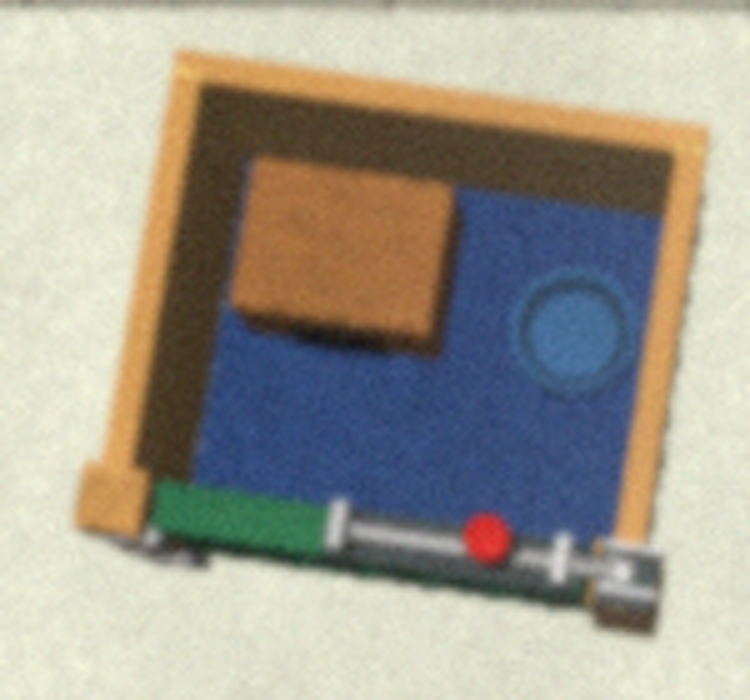

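View pics/sc.png

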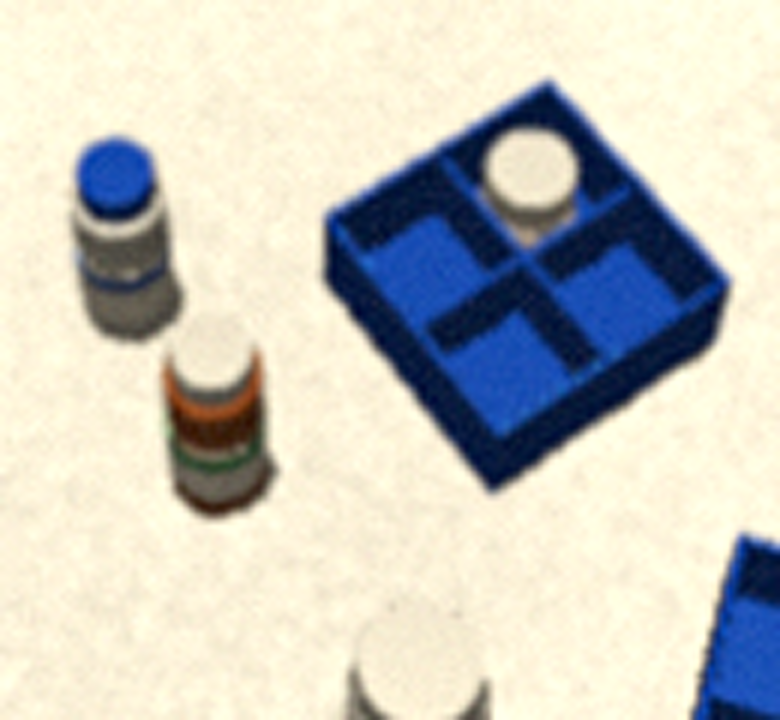

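View pics/sp.png

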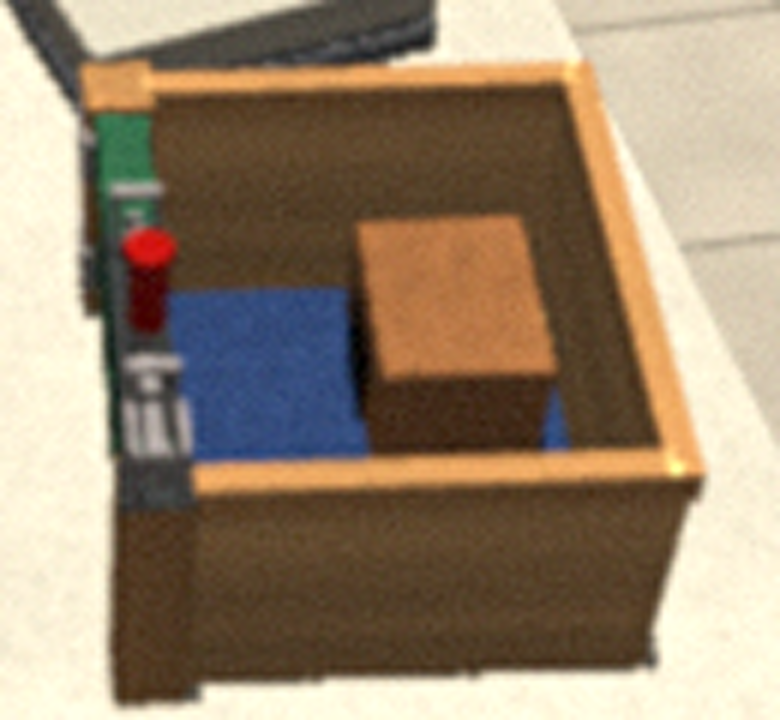

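Run:
```python
from h import *
t=eyes.get_image("top");s=eyes.get_image("side")
def blob(d,box,f):
    x0,y0,w,h=box; c=d["color"][y0:y0+h,x0:x0+w]; hsv=cv2.cvtColor(c,cv2.COLOR_BGR2HSV).astype(int)
    m=f(hsv[...,0],hsv[...,1],hsv[...,2]).astype(np.uint8)
    n,l,st,ce=cv2.connectedComponentsWithStats(m); i=1+st[1:,4].argmax(); return ce[i]+[x0,y0],st[i].tolist()
blue=lambda h,s,v:(abs(h-112)<15)&(s>120)&(v>60)
red=lambda h,s,v:((h<8)|(h>172))&(s>150)&(v>90)
for n,d,b,z,f in[("cap t",t,(372,236,26,26),.12,blue),("cap s",s,(280,248,20,20),.12,blue),("knob t",t,(275,170,30,30),.248,red),("knob s",s,(325,135,22,14),.248,red)]:
    c,st=blob(d,b,f); print(n,c,st,at(d,c,z))
m=blob(t,(350,150,90,76),blue)
C=lambda x,y,x0,y0,k:((x+.5)/k-.5+x0,(y+.5)/k-.5+y0)
print("amber cap t",at(t,C(410,548,350,150,6),.12),"s",at(s,C(213,353,270,230,6),.12))
print("cap s man",at(s,C(116,180,270,230,6),.12),"t",at(t,C(222,601,350,150,6),.12))
rim=[(345,90),(447,318),(207,420),(108,190)]
R=np.array([at(t,C(*p,350,150,6),.06) for p in rim]);print(R.round(4),R.mean(0))
rs=[(325,215),(550,80),(728,283),(495,440)]
S=np.array([at(s,C(*p,270,230,6),.06) for p in rs]);print(S.round(4),S.mean(0))
for Q in(R,S):
    e=np.roll(Q,-1,0)-Q; print(np.linalg.norm(e[:,:2],axis=1).round(4),(np.degrees(np.arctan2(e[:,1],e[:,0]))%90).round(1))
print("jar t",at(t,C(195,225,350,150,6),.054),"s",at(s,C(532,167,270,230,6),.054))
print("posts: hinge",at(t,C(112,498,190,75,5),.16),"s",at(s,C(118,85,310,100,6),.16))
print("pen corner top R",at(t,C(707,130,190,75,5),.16),"L",at(t,C(180,53,190,75,5),.16), "side far R",at(s,C(705,478,310,100,6),.16),at(s,C(592,65,310,100,6),.16))
print("guide hinge",at(t,C(340,524,190,75,5),.206),"latchguide",at(t,C(563,557,190,75,5),.206))
```

```text
cap t [386.36470588 249.78823529] [9, 9, 11, 10, 85] [ 0.39900064 -0.18968378  0.12      ]
cap s [288.67592593 258.77777778] [3, 6, 12, 11, 108] [ 0.39900442 -0.19570425  0.12      ]
knob t [286.984375 182.09375 ] [8, 8, 9, 9, 64] [0.58120236 0.09900036 0.248     ]
knob s [334.41463415 140.65853659] [6, 3, 8, 6, 41] [0.58190922 0.0974596  0.248     ]
amber cap t [ 0.42650642 -0.28387023  0.12      ] s [ 0.42778165 -0.28973107  0.12      ]
cap s man [ 0.39929044 -0.19828856  0.12      ] t [ 0.39912222 -0.19033475  0.12      ]
[[ 0.6668 -0.2637  0.06  ]
 [ 0.5467 -0.3169  0.06  ]
 [ 0.4916 -0.191   0.06  ]
 [ 0.6119 -0.1387  0.06  ]] [ 0.5792685  -0.22759672  0.06      ]
[[ 0.4941 -0.1984  0.06  ]
 [ 0.616  -0.1449  0.06  ]
 [ 0.6686 -0.2678  0.06  ]
 [ 0.5457 -0.3231  0.06  ]] [ 0.58109219 -0.23356875  0.06      ]
[0.1313 0.1374 0.1311 0.1365] [23.9 23.7 23.5 23.7]
[0.1331 0.1337 0.1348 0.1349] [23.7 23.2 24.2 22.5]
jar t [ 0.59471066 -0.18533937  0.054     ] s [ 0.59671485 -0.18762261  0.054     ]
posts: hinge [0.61337817 0.32806219 0.16      ] s [0.61465161 0.32699737 0.16      ]
pen corner top R [ 0.83881284 -0.01897337  0.16      ] L [0.883409   0.29758188 0.16      ] side far R [ 0.84066095 -0.02444396  0.16      ] [0.8873266  0.29449848 0.16      ]
guide hinge [0.59331117 0.18583838 0.206     ] latchguide [0.57619229 0.05965547 0.206     ]
```

>>> arm_command --pt "0.03 -0.038 0.01 0 0 -3" --pt "0.06 -0.076 0.02 0 0 -6" --pt "0.09 -0.114 0.03 0 0 -9" --pt "0.12 -0.152 0.04 0 0 -12" --pt "0.15 -0.19 0.05 0 0 -15" --pt "0.18 -0.228 0.06 0 0 -18" --pt "0.21 -0.266 0.07 0 0 -21" --pt "0.24 -0.304 0.08 0 0 -24" --pt "0.27 -0.342 0.09 0 0 -27" --pt "0.3 -0.38 0.1 0 0 -30" --grip 0.0919

```text
t: 1.55
ee_pos: [0.4495, 0.2514, 0.4032]
tcp_rot: [-0.0, 0.918, 0.396, 0.0]
wrist_force: [1.3, -0.1, -0.3]
gripper_width: 0.0917
```

```bash
cat >> h.py <<'E'
def st():
    from scipy.spatial.transform import Rotation as Ro
    s=bot.sense(); q=s["tcp_rot"]; M=Ro.from_quat(np.r_[q[1:],q[0]]).as_matrix()
    print("t",s["t"],"tcp",s["ee_pos"].round(4),"jaw",round(np.degrees(np.arctan2(M[1,0],M[0,0])),2),"z",M[:,2].round(4),"F",s["wrist_force"].round(2),"w",round(s["gripper_width"],4)); print(s["joints"].round(3))
E
python3 -c "from h import *; st()"
```

```text
t 1.55 tcp [0.4495 0.2514 0.4032] jaw 46.68 z [ 4.e-04  5.e-04 -1.e+00] F [ 1.32 -0.15 -0.28] w 0.0917
[-0.855  0.137  0.313  1.825 -0.046  1.186  0.287]
```

>>> arm_command --pt "-0.006 -0.055 0 0 0 -3" --pt "-0.012 -0.11 0 0 0 -6" --pt "-0.018 -0.165 -0.01 0 0 -9" --pt "-0.024 -0.22 -0.03 0 0 -12" --pt "-0.03 -0.275 -0.05 0 0 -15" --pt "-0.036 -0.33 -0.07 0 0 -18" --pt "-0.043 -0.385 -0.08 0 0 -21" --pt "-0.05 -0.43 -0.09 0 0 -23" --pt "-0.05 -0.445 -0.1 0 0 -23" --pt "-0.05 -0.445 -0.12 0 0 -23"

```text
t: 2.8
ee_pos: [0.3988, -0.1939, 0.283]
tcp_rot: [0.001, 0.979, 0.205, 0.001]
wrist_force: [0.6, 0.0, -0.2]
gripper_width: 0.0919
```

Run:
```python
from h import *
st()
t=eyes.get_image("top");s=eyes.get_image("side")
crop(t,340,180,130,120,6,"tc1.png");crop(s,240,190,130,120,6,"sc1.png")
```

```text
t 2.8 tcp [ 0.3988 -0.1939  0.283 ] jaw 23.6 z [ 2.2e-03 -7.0e-04 -1.0e+00] F [ 0.6   0.02 -0.21] w 0.0919
[-0.324  0.151  0.777  2.145 -0.137  0.89   0.946]
```

View pics/sc1.png

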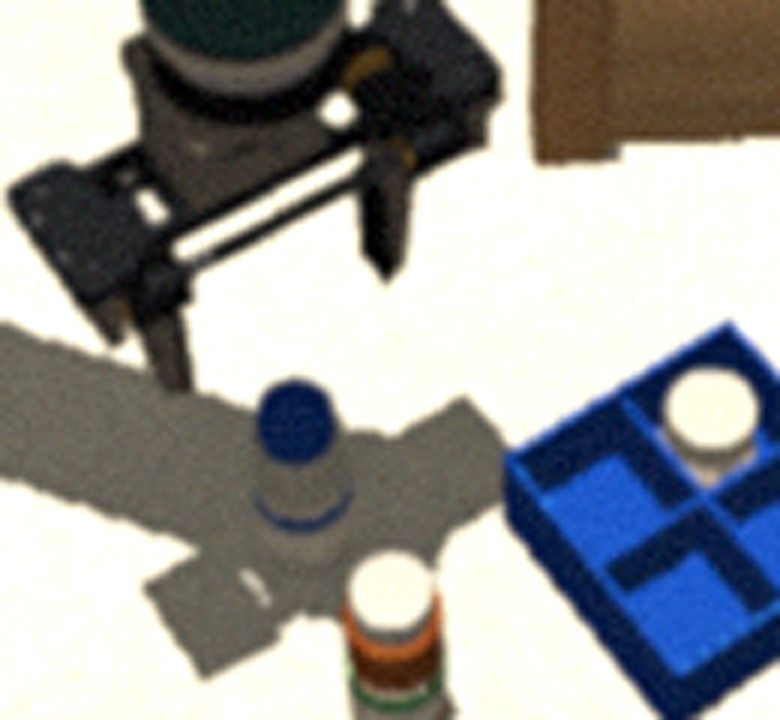

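View pics/tc1.png

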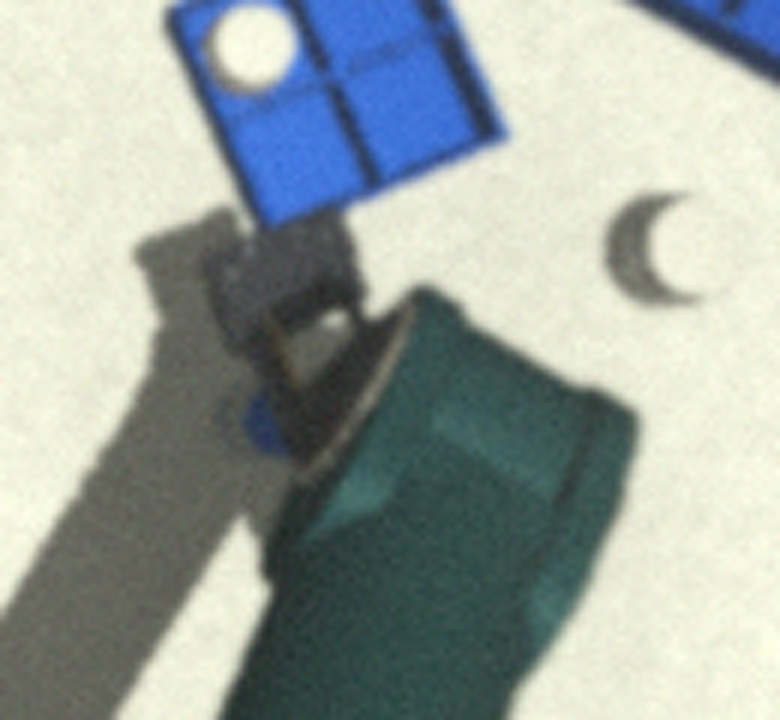

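>>> arm_command --pt "0 0 -0.035 0 0 0" --pt "0 0 -0.07 0 0 0" --pt "0 0 -0.1 0 0 0" --pt "0 0 -0.12 0 0 0" --pt "0 0 -0.13 0 0 0" --pt "0 0 -0.13 0 0 0"

```text
t: 3.65
ee_pos: [0.3989, -0.1922, 0.1529]
tcp_rot: [-0.0, 0.979, 0.206, -0.0]
wrist_force: [0.3, -0.2, -0.2]
gripper_width: 0.0922
```

>>> arm_command --pt "0 0 0 0 0 0" --pt "0 0 0 0 0 0" --pt "0 0 0 0 0 0" --pt "0 0 0 0 0 0" --pt "0 0 0 0 0 0" --pt "0 0 0 0 0 0" --grip 0.036

```text
t: 4.4
ee_pos: [0.3988, -0.1922, 0.1527]
tcp_rot: [0.0, 0.979, 0.206, 0.0]
wrist_force: [-1.1, 0.1, 1.2]
gripper_width: 0.0436
```

Run:
```python
from h import *
st()
s=eyes.get_image("side")
crop(s,240,190,130,120,6,"sc2.png")
```

```text
t 4.4 tcp [ 0.3988 -0.1922  0.1527] jaw 23.78 z [ 1.e-04 -0.e+00 -1.e+00] F [-1.14  0.13  1.24] w 0.0436
[-0.158  0.418  0.635  2.237 -0.436  0.606  1.215]
```

View pics/sc2.png

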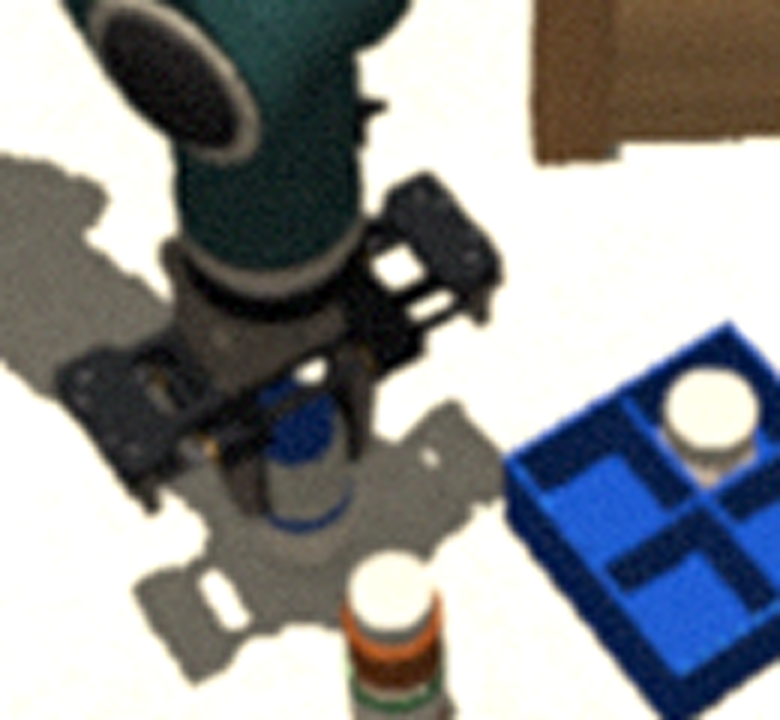

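>>> arm_command --pt "0 0 0.02 0 0 0" --pt "0 0 0.055 0 0 0" --pt "0 0 0.1 0 0 0" --pt "0.03 -0.005 0.1 0 0 0" --pt "0.07 -0.012 0.1 0 0 0" --pt "0.11 -0.018 0.1 0 0 0" --pt "0.138 -0.023 0.1 0 0 0" --pt "0.138 -0.023 0.1 0 0 0"

```text
t: 5.45
ee_pos: [0.5379, -0.2151, 0.2519]
tcp_rot: [0.0, 0.978, 0.207, -0.001]
wrist_force: [-0.5, 0.1, -1.1]
gripper_width: 0.0433
```

Run:
```python
from h import *
st()
s=eyes.get_image("side");t=eyes.get_image("top")
crop(s,270,180,130,120,6,"sc3.png");crop(t,340,140,130,120,6,"tc3.png")
```

```text
t 5.45 tcp [ 0.5379 -0.2151  0.2519] jaw 23.85 z [-9.0e-04 -1.1e-03 -1.0e+00] F [-0.49  0.07 -1.09] w 0.0433
[-0.224  0.474  0.715  1.862 -0.377  0.945  1.078]
```

View pics/sc3.png

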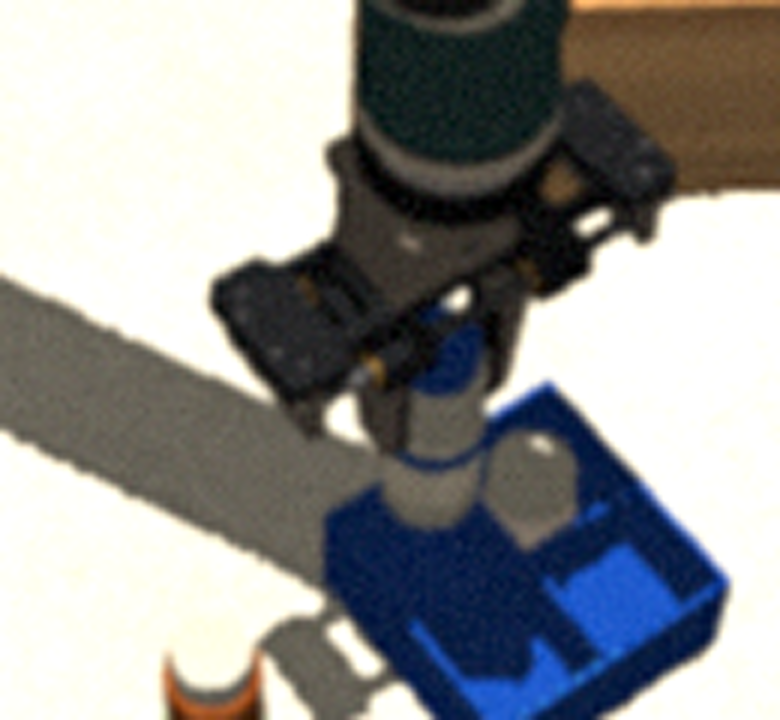

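View pics/tc3.png

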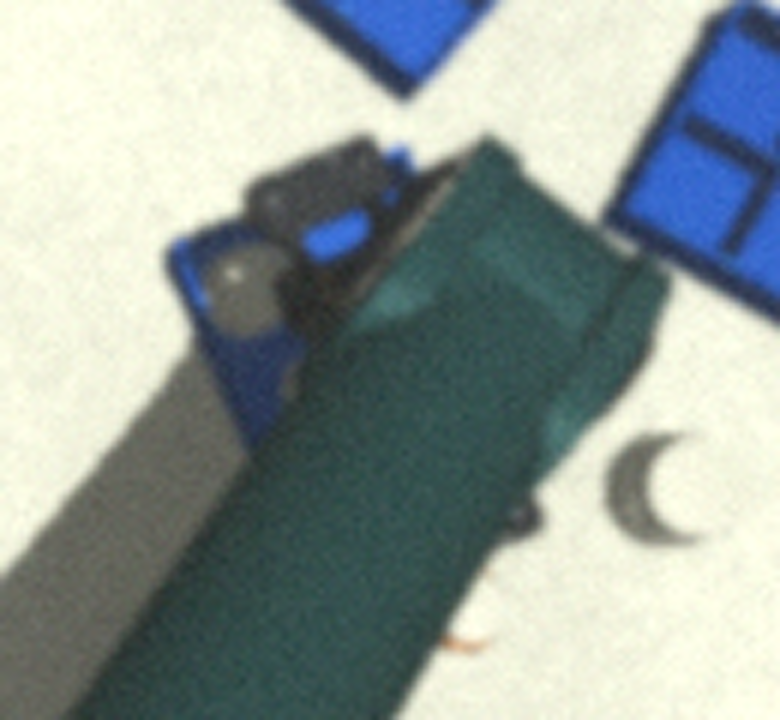

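Run:
```python
from h import *
s=eyes.get_image("side")
c=lambda x,y:((x+.5)/6-.5+270,(y+.5)/6-.5+180)
print(at(s,c(430,493),.0995))
# predicted cell floor corners / rim check, side view, in crop coords
th=np.radians(23.7);R=np.array([[np.cos(th),-np.sin(th)],[np.sin(th),np.cos(th)]])
for ctr in([.5805,-.232],):
    for z in(.06,):
        P=[np.r_[R@np.array(q)+ctr,z] for q in([-.068,-.068],[-.068,.068],[.068,.068],[.068,-.068],[0,0])]
        print(((proj(s,P)-[270,180]+.5)*6-.5).round())
```

```text
[ 0.53811854 -0.21895548  0.0995    ]
[[494. 737.]
 [318. 514.]
 [548. 376.]
 [730. 581.]
 [522. 547.]]
```

>>> arm_command --pt "0 0.001 -0.02 0 0 0" --pt "0 0.002 -0.045 0 0 0" --pt "0 0.002 -0.065 0 0 0" --pt "0 0.002 -0.08 0 0 0" --pt "0 0.002 -0.088 0 0 0" --pt "0 0.002 -0.092 0 0 0" --pt "0 0.002 -0.095 0 0 0" --pt "0 0.002 -0.095 0 0 0"

```text
t: 6.6
ee_pos: [0.5369, -0.2133, 0.1579]
tcp_rot: [0.0, 0.979, 0.206, 0.0]
wrist_force: [0.5, 0.1, -2.0]
gripper_width: 0.0435
```

Run:
```python
from h import *
st()
s=eyes.get_image("side")
crop(s,270,190,130,120,6,"sc4.png")
```

```text
t 6.6 tcp [ 0.5369 -0.2133  0.1579] jaw 23.78 z [ 5.e-04 -1.e-04 -1.e+00] F [ 0.46  0.14 -2.03] w 0.0435
[-0.153  0.602  0.626  1.919 -0.493  0.777  1.165]
```

View pics/sc4.png

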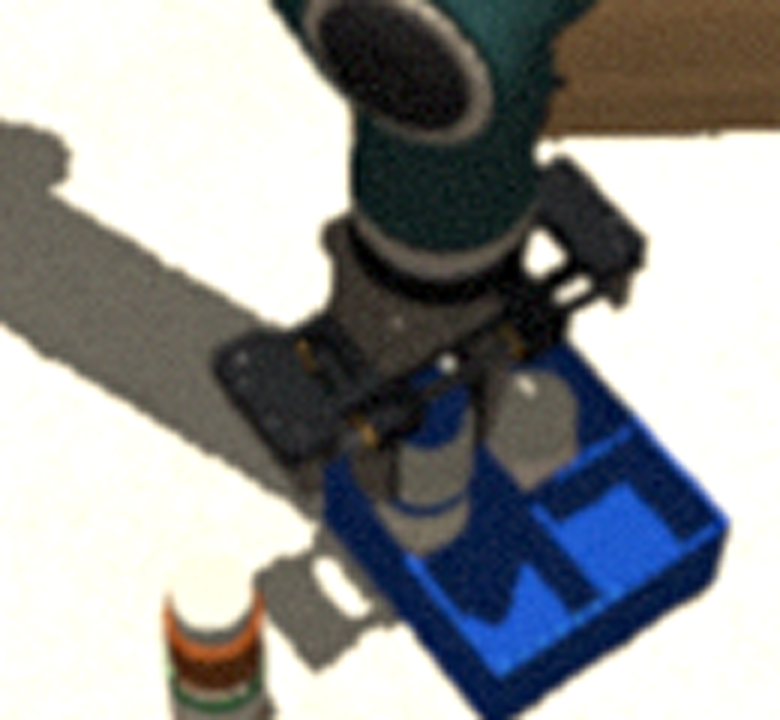

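>>> arm_command --pt "0 0 -0.001 0 0 0" --pt "0 0 -0.0015 0 0 0" --pt "0 0 -0.0015 0 0 0"

```text
t: 7.02
ee_pos: [0.537, -0.2134, 0.1567]
tcp_rot: [0.0, 0.979, 0.206, 0.0]
wrist_force: [-1.4, 0.4, 4.2]
gripper_width: 0.0435
```

>>> arm_command --pt "0 0 0 0 0 0" --pt "0 0 0 0 0 0" --pt "0 0 0 0 0 0" --pt "0 0 0 0 0 0" --pt "0 0 0.02 0 0 0" --pt "0 0 0.06 0 0 0" --pt "0 0 0.115 0 0 0" --pt "0 0 0.13 0 0 0" --grip 0.075

```text
t: 8.02
ee_pos: [0.5379, -0.2144, 0.2908]
tcp_rot: [0.001, 0.979, 0.206, 0.003]
wrist_force: [1.3, 0.1, -0.1]
gripper_width: 0.0752
```

Run:
```python
from h import *
st()
```

```text
t 8.025 tcp [ 0.5379 -0.2144  0.2908] jaw 23.74 z [ 0.0067 -0.0014 -1.    ] F [ 1.3   0.09 -0.07] w 0.0752
[-0.257  0.423  0.75   1.835 -0.339  1.009  1.046]
```

>>> arm_command --pt "-0.03 -0.02 0 0 0 0" --pt "-0.07 -0.045 0 0 0 0" --pt "-0.1 -0.066 0 0 0 0" --pt "-0.11 -0.073 0 0 0 0" --pt "-0.11 -0.073 -0.02 0 0 0" --grip 0.0919

```text
t: 8.65
ee_pos: [0.4273, -0.2869, 0.2673]
tcp_rot: [0.001, 0.979, 0.205, 0.002]
wrist_force: [0.1, 0.5, -0.1]
gripper_width: 0.0917
```

Run:
```python
from h import *
st()
s=eyes.get_image("side");t=eyes.get_image("top")
crop(s,250,200,140,120,5.5,"sc5.png");crop(t,340,140,130,120,6,"tc5.png")
```

```text
t 8.65 tcp [ 0.4273 -0.2869  0.2673] jaw 23.71 z [ 3.7e-03 -5.0e-04 -1.0e+00] F [ 0.13  0.54 -0.08] w 0.0917
[-0.123  0.341  0.791  2.006 -0.308  0.911  1.245]
```

View pics/sc5.png

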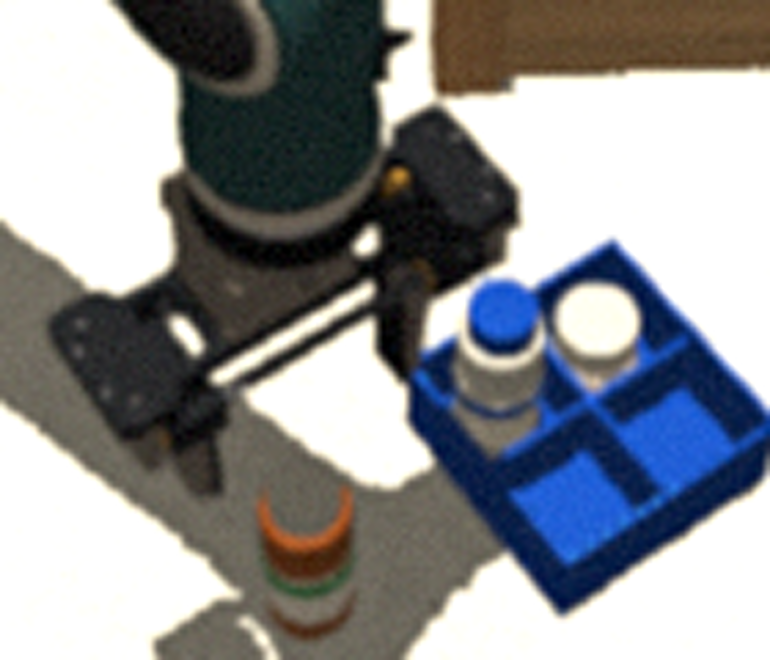

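View pics/tc5.png

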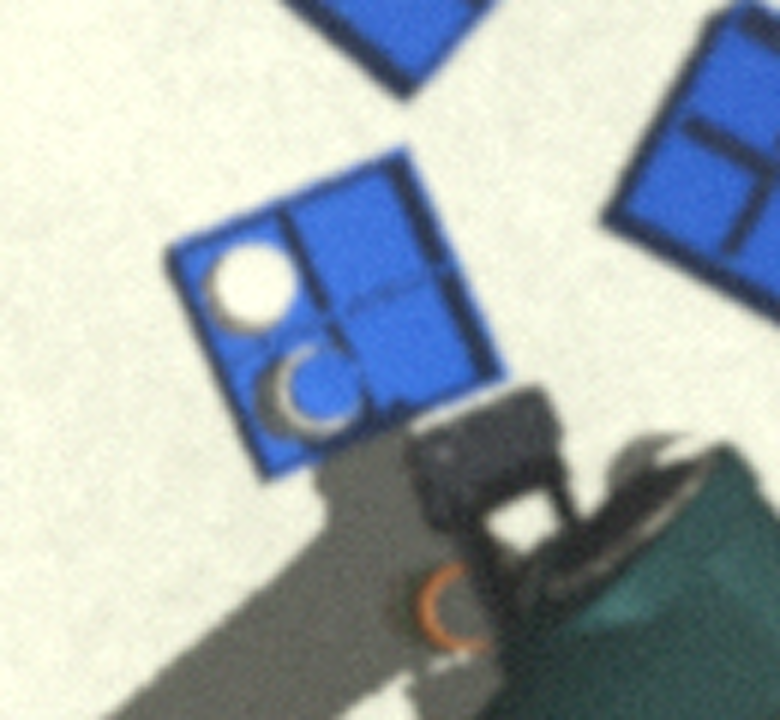

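>>> arm_command --pt "0 0 -0.035 0 0 0" --pt "0 0 -0.07 0 0 0" --pt "0 0 -0.095 0 0 0" --pt "0 0 -0.11 0 0 0" --pt "0 0 -0.1135 0 0 0" --pt "0 0 -0.1135 0 0 0"

```text
t: 9.5
ee_pos: [0.4272, -0.2864, 0.1532]
tcp_rot: [0.0, 0.979, 0.206, 0.0]
wrist_force: [0.5, -1.3, 0.2]
gripper_width: 0.0919
```

>>> arm_command --pt "0 0 0 0 0 0" --pt "0 0 0 0 0 0" --pt "0 0 0 0 0 0" --pt "0 0 0 0 0 0" --pt "0 0 0 0 0 0" --pt "0 0 0 0 0 0" --grip 0.036

```text
t: 10.25
ee_pos: [0.4268, -0.2862, 0.1527]
tcp_rot: [-0.0, 0.979, 0.206, 0.0]
wrist_force: [-0.3, -0.1, 0.5]
gripper_width: 0.0434
```

Run:
```python
from h import *
st()
s=eyes.get_image("side")
crop(s,250,220,140,120,5.5,"sc6.png")
```

```text
t 10.25 tcp [ 0.4268 -0.2862  0.1527] jaw 23.77 z [ 0.e+00  1.e-04 -1.e+00] F [-0.31 -0.06  0.49] w 0.0434
[ 0.004  0.528  0.656  2.075 -0.5    0.696  1.402]
```

View pics/sc6.png

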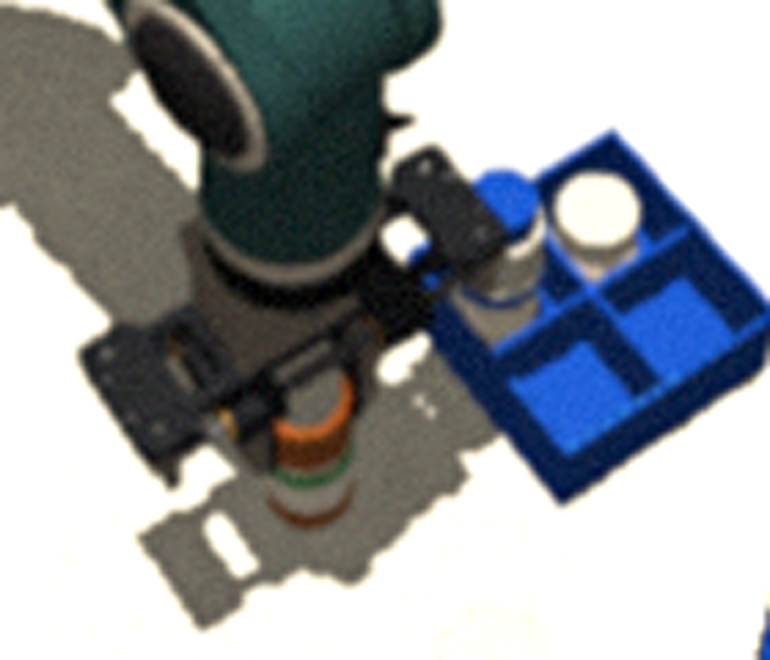

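>>> arm_command --pt "0 0 0.02 0 0 0" --pt "0 0 0.055 0 0 0" --pt "0 0 0.1 0 0 0" --pt "0.03 0.003 0.1 0 0 0" --pt "0.07 0.006 0.1 0 0 0" --pt "0.11 0.01 0.1 0 0 0" --pt "0.137 0.0125 0.1 0 0 0" --pt "0.137 0.0125 0.1 0 0 0"

```text
t: 11.3
ee_pos: [0.5652, -0.2729, 0.2533]
tcp_rot: [0.001, 0.978, 0.207, 0.0]
wrist_force: [0.2, -0.1, 0.2]
gripper_width: 0.0431
```

Run:
```python
from h import *
st()
s=eyes.get_image("side")
crop(s,270,190,130,120,6,"sc7.png")
```

```text
t 11.3 tcp [ 0.5652 -0.2729  0.2533] jaw 23.93 z [ 5.e-04 -1.e-03 -1.e+00] F [ 0.24 -0.15  0.17] w 0.0431
[-0.123  0.56   0.722  1.741 -0.428  1.003  1.176]
```

View pics/sc7.png

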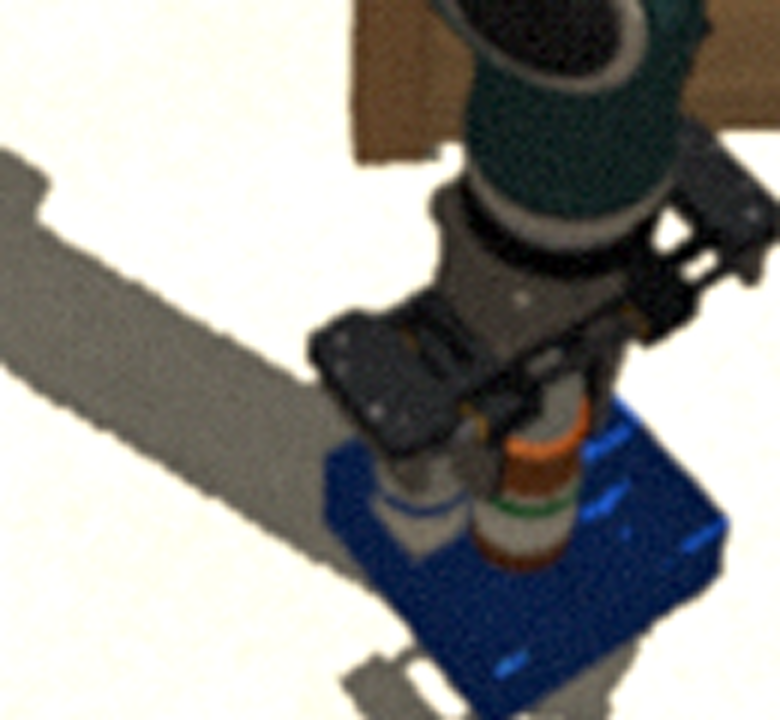

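Run:
```python
from h import *
s=eyes.get_image("side")
c=lambda x,y:((x+.5)/6-.5+270,(y+.5)/6-.5+190)
print(at(s,c(521,534),.0995))
```

```text
[ 0.56625432 -0.27630521  0.0995    ]
```

>>> arm_command --pt "-0.001 0 -0.02 0 0 0" --pt "-0.001 0 -0.045 0 0 0" --pt "-0.001 0 -0.065 0 0 0" --pt "-0.001 0 -0.08 0 0 0" --pt "-0.001 0 -0.088 0 0 0" --pt "-0.001 0 -0.092 0 0 0" --pt "-0.001 0 -0.095 0 0 0" --pt "-0.001 0 -0.0965 0 0 0" --pt "-0.001 0 -0.0965 0 0 0"

```text
t: 12.52
ee_pos: [0.563, -0.274, 0.1568]
tcp_rot: [0.0, 0.979, 0.206, 0.0]
wrist_force: [-0.2, -0.2, 1.1]
gripper_width: 0.0434
```

Run:
```python
from h import *
st()
s=eyes.get_image("side")
crop(s,270,190,130,120,6,"sc8.png")
```

```text
t 12.525 tcp [ 0.563  -0.274   0.1568] jaw 23.77 z [ 1.e-03 -4.e-04 -1.e+00] F [-0.22 -0.25  1.15] w 0.0434
[-0.061  0.678  0.641  1.798 -0.528  0.842  1.25 ]
```

View pics/sc8.png

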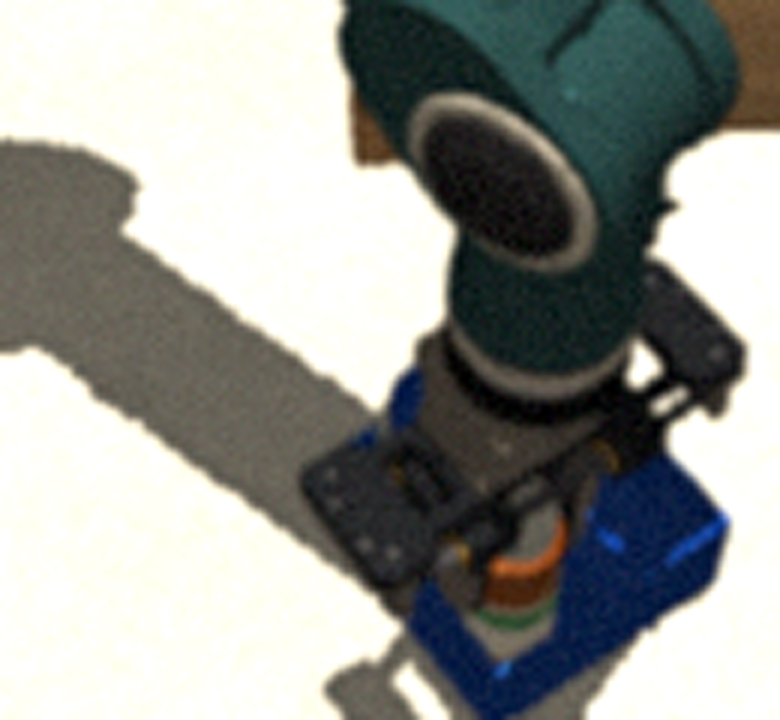

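>>> arm_command --pt "0 0 0 0 0 0" --pt "0 0 0 0 0 0" --pt "0 0 0 0 0 0" --pt "0 0 0 0 0 0" --pt "0 0 0.02 0 0 0" --pt "0 0 0.06 0 0 0" --pt "0 0 0.11 0 0 0" --pt "0 0 0.17 0 0 0" --pt "0 0 0.23 0 0 0" --grip 0.075

```text
t: 13.7
ee_pos: [0.5622, -0.2739, 0.3896]
tcp_rot: [0.0, 0.979, 0.206, 0.001]
wrist_force: [0.9, -1.0, -1.5]
gripper_width: 0.0753
```

Run:
```python
from h import *
st()
s=eyes.get_image("side");t=eyes.get_image("top")
crop(s,270,190,130,120,6,"sc9.png");crop(s,310,100,130,120,6,"sp9.png")
crop(t,190,75,150,140,5,"tp9.png")
```

```text
t 13.7 tcp [ 0.5622 -0.2739  0.3896] jaw 23.73 z [ 1.3e-03 -4.0e-04 -1.0e+00] F [ 0.89 -1.03 -1.55] w 0.0753
[-0.184  0.423  0.804  1.608 -0.318  1.245  1.092]
```

View pics/sc9.png

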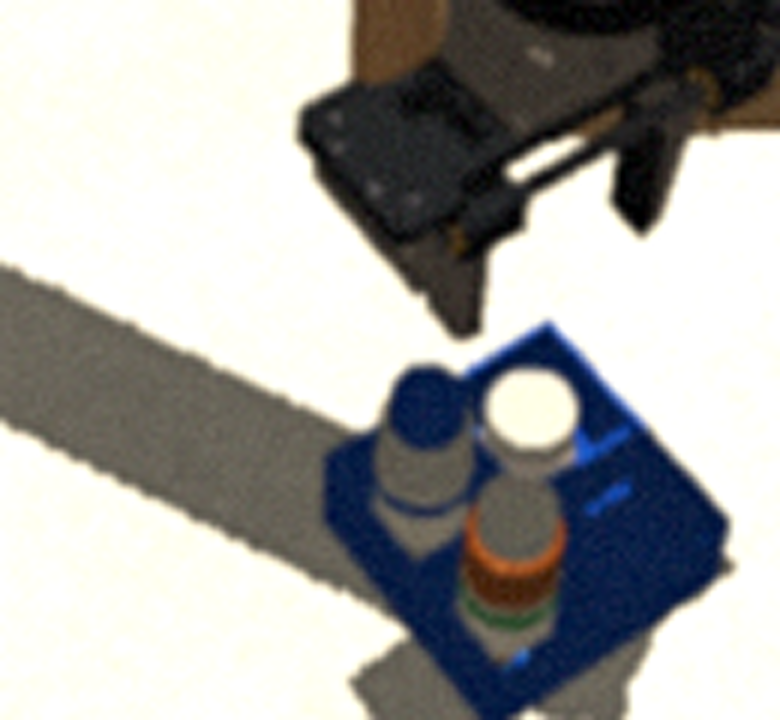

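>>> arm_command --pt "0.002 0.045 0 0 0 -4" --pt "0.004 0.095 0 0 0 -8" --pt "0.006 0.145 0 0 0 -12" --pt "0.009 0.195 0 0 0 -16" --pt "0.012 0.245 0 0 0 -21" --pt "0.014 0.295 0 0 0 -25" --pt "0.016 0.34 0 0 0 -29" --pt "0.0185 0.365 0 0 0 -31.7" --pt "0.0185 0.3715 0 0 0 -31.7" --pt "0.0185 0.3715 -0.01 0 0 -31.7" --grip 0.06

```text
t: 15.05
ee_pos: [0.5814, 0.0969, 0.3766]
tcp_rot: [-0.0, 0.998, -0.069, 0.001]
wrist_force: [0.6, -0.7, 0.9]
gripper_width: 0.06
```

Run:
```python
from h import *
st()
s=eyes.get_image("side");t=eyes.get_image("top")
crop(s,280,60,130,120,6,"sp10.png")
crop(t,190,85,170,140,4.6,"tp10.png");cv2.imwrite("pics/s10.png",s["color"])
```

```text
t 15.05 tcp [0.5814 0.0969 0.3766] jaw -7.92 z [ 1.5e-03  1.0e-04 -1.0e+00] F [ 0.64 -0.66  0.91] w 0.06
[-0.873  0.368  0.85   1.715 -0.295  1.191 -0.084]
```

View pics/sp10.png

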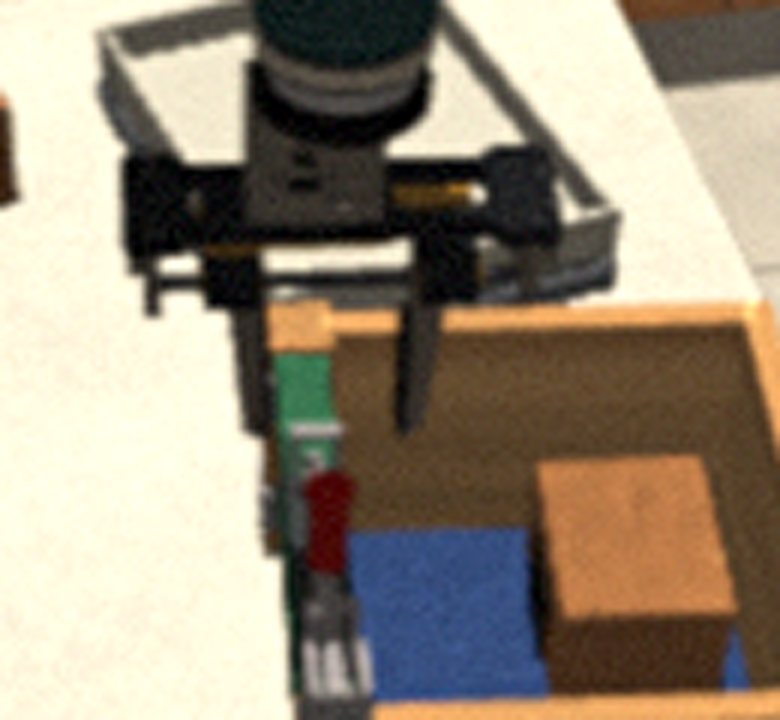

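View pics/tp10.png

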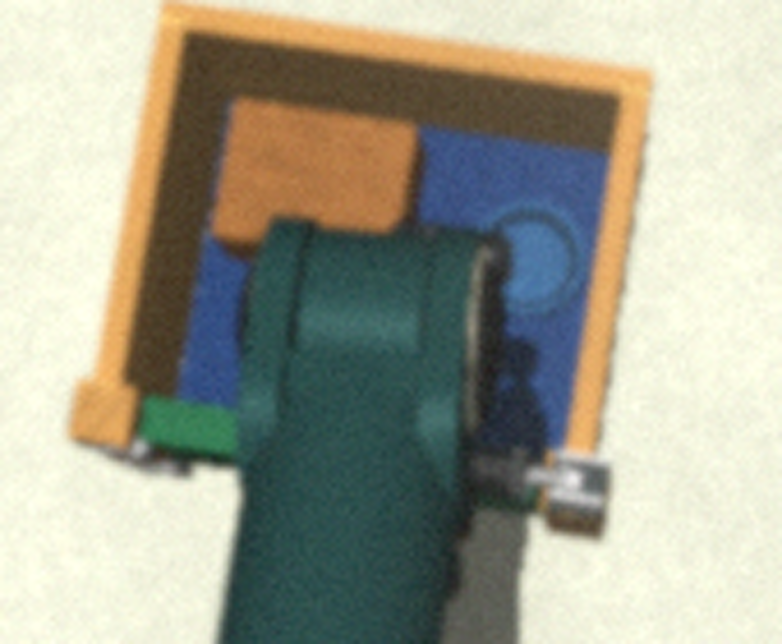

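>>> arm_command --pt "0 0 -0.03 0 0 0" --pt "0 0 -0.055 0 0 0" --pt "0 0 -0.072 0 0 0" --pt "0 0 -0.082 0 0 0" --pt "0 0 -0.0855 0 0 0" --pt "0 0 -0.0855 0 0 0"

```text
t: 15.9
ee_pos: [0.5815, 0.0976, 0.2911]
tcp_rot: [-0.0, 0.998, -0.069, 0.0]
wrist_force: [0.2, 0.2, 0.1]
gripper_width: 0.0597
```

Run:
```python
from h import *
st()
s=eyes.get_image("side")
crop(s,280,60,130,120,6,"sp11.png")
```

```text
t 15.9 tcp [0.5815 0.0976 0.2911] jaw -7.93 z [ 7.e-04  1.e-04 -1.e+00] F [0.2  0.21 0.14] w 0.0597
[-0.826  0.459  0.799  1.807 -0.379  1.034 -0.019]
```

View pics/sp11.png

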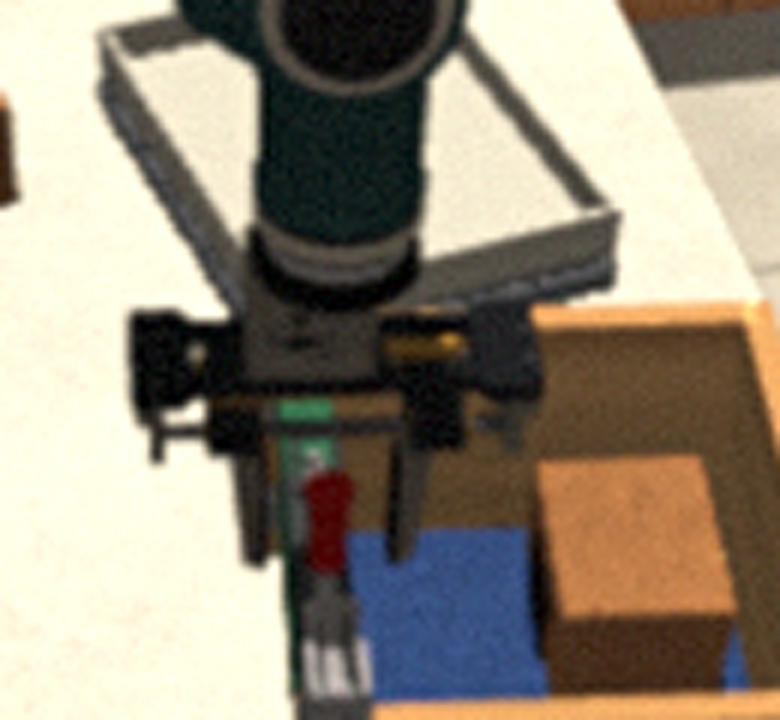

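>>> arm_command --pt "0 0 0 0 0 0" --pt "0 0 0 0 0 0" --pt "0 0 0 0 0 0" --pt "0 0 0 0 0 0" --pt "0 0 0 0 0 0" --pt "0 0 0 0 0 0" --grip 0.01

```text
t: 16.7
ee_pos: [0.5815, 0.0977, 0.2908]
tcp_rot: [0.0, 0.998, -0.069, 0.0]
wrist_force: [1.4, -0.3, 0.0]
gripper_width: 0.0243
```

Run:
```python
from h import *
st()
```

```text
t 16.7 tcp [0.5815 0.0977 0.2908] jaw -7.93 z [ 9.e-04 -1.e-04 -1.e+00] F [ 1.41 -0.35  0.03] w 0.0243
[-0.826  0.46   0.799  1.807 -0.379  1.034 -0.02 ]
```

>>> arm_command --pt "0 0 0 0 0 0" --pt "0 0 0 0 0 0" --pt "0 0 0 0 0 0"

```text
t: 17.08
ee_pos: [0.5814, 0.0977, 0.2908]
tcp_rot: [-0.0, 0.998, -0.069, 0.0]
wrist_force: [1.9, -0.5, 0.6]
gripper_width: 0.0243
```

Run:
```python
from h import *
st()
s=eyes.get_image("side")
crop(s,280,60,130,120,6,"sp12.png")
```

```text
t 17.075 tcp [0.5814 0.0977 0.2908] jaw -7.93 z [ 4.e-04  0.e+00 -1.e+00] F [ 1.88 -0.53  0.62] w 0.0243
[-0.826  0.459  0.799  1.808 -0.379  1.034 -0.02 ]
```

View pics/sp12.png

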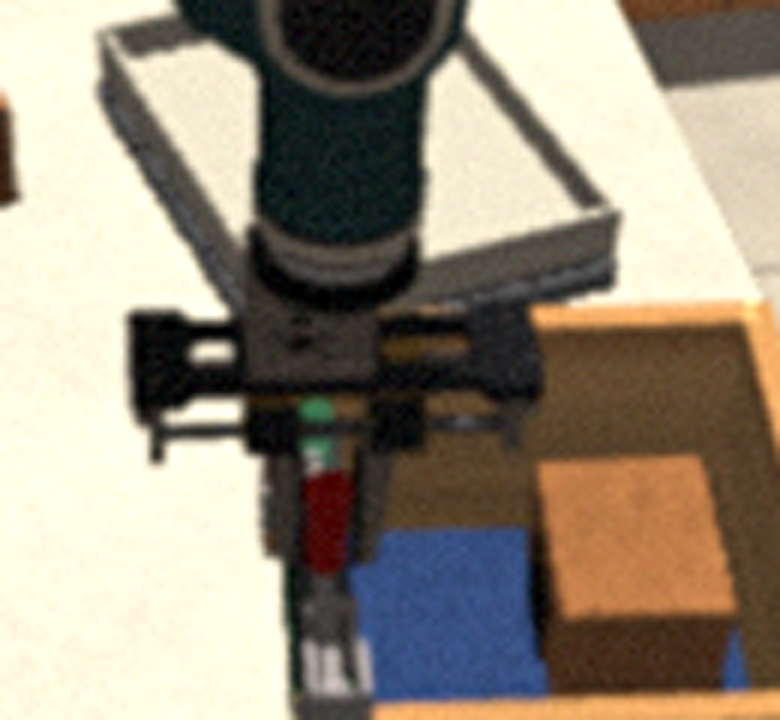

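>>> arm_command --pt "0 0 0 0 0 0" --pt "0 0 0 0 0 0" --pt "0 0 0 0 0 0" --pt "0 0 -0.005 0 0 0" --pt "0 0 -0.005 0 0 0" --grip 0.045

```text
t: 17.75
ee_pos: [0.5809, 0.0978, 0.2851]
tcp_rot: [0.0, 0.998, -0.069, -0.001]
wrist_force: [0.4, 0.2, 0.4]
gripper_width: 0.0451
```

>>> arm_command --pt "0 0 0 0 0 0" --pt "0 0 0 0 0 0" --pt "0 0 0 0 0 0" --pt "0 0 0 0 0 0" --pt "0 0 0 0 0 0" --grip 0.01

```text
t: 18.38
ee_pos: [0.5814, 0.0977, 0.2858]
tcp_rot: [0.0, 0.998, -0.069, 0.0]
wrist_force: [2.7, 0.5, -0.9]
gripper_width: 0.0243
```

Run:
```python
from h import *
st()
s=eyes.get_image("side")
crop(s,320,120,35,40,15,"sp13.png")
```

```text
t 18.375 tcp [0.5814 0.0977 0.2858] jaw -7.94 z [ 6.e-04 -1.e-04 -1.e+00] F [ 2.67  0.55 -0.88] w 0.0243
[-0.823  0.465  0.796  1.812 -0.384  1.025 -0.015]
```

View pics/sp13.png

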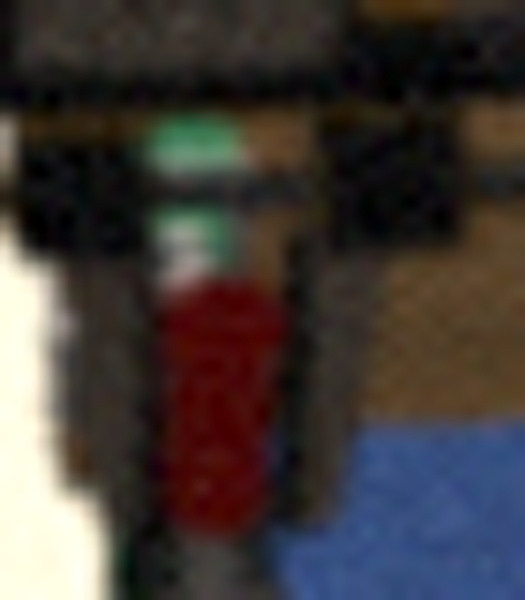

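>>> arm_command --pt "0 0 0.003 0 0 0" --pt "0 0 0.006 0 0 0" --pt "0 0 0.009 0 0 0" --pt "0 0 0.012 0 0 0" --pt "0 0 0.014 0 0 0" --pt "0 0 0.014 0 0 0"

```text
t: 19.18
ee_pos: [0.5813, 0.0977, 0.2999]
tcp_rot: [-0.0, 0.998, -0.069, 0.0]
wrist_force: [1.6, -0.9, -0.9]
gripper_width: 0.0241
```

Run:
```python
from h import *
st()
s=eyes.get_image("side")
crop(s,310,110,60,75,8,"sp14.png")
```

```text
t 19.175 tcp [0.5813 0.0977 0.2999] jaw -7.93 z [ 4.e-04  0.e+00 -1.e+00] F [ 1.65 -0.89 -0.87] w 0.0241
[-0.832  0.449  0.806  1.799 -0.369  1.051 -0.027]
```

View pics/sp14.png

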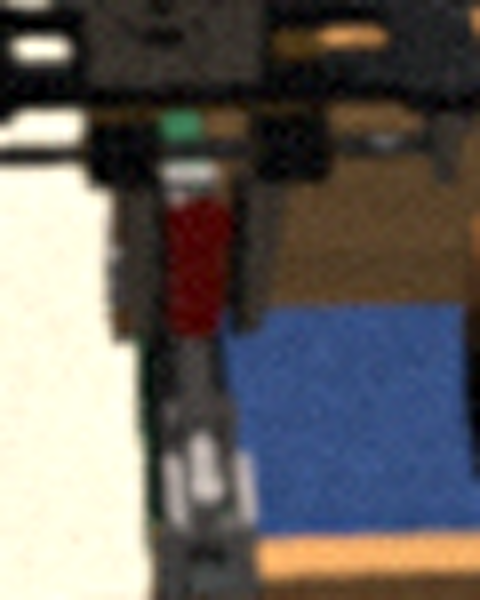

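>>> arm_command --pt "0.0008 0.006 0.001 0 0 0" --pt "0.0017 0.012 0.001 0 0 0" --pt "0.0025 0.018 0.001 0 0 0" --pt "0.0034 0.024 0.001 0 0 0" --pt "0.0042 0.03 0.001 0 0 0" --pt "0.0053 0.0376 0.001 0 0 0" --pt "0.0053 0.0376 0.001 0 0 0"

```text
t: 20.1
ee_pos: [0.5867, 0.1369, 0.3006]
tcp_rot: [-0.001, 0.998, -0.068, 0.0]
wrist_force: [3.4, 0.7, -2.2]
gripper_width: 0.0242
```

Run:
```python
from h import *
st()
s=eyes.get_image("side")
crop(s,310,110,60,75,8,"sp15.png")
# swing plan
k0=np.array([.5815+.0053,.0985+.0376]); yp=np.array([.139,.990]); H=np.array([.5815,.0985])+.21*yp
H=np.array([.5814,.0977])+.21*yp
r=np.array([.5867,.1353])-H
for a in np.arange(0,.451,.03):
    c,q=np.cos(a),-np.sin(a); p=np.array([[c,-q],[q,c]])@r-r; print(round(a,2),p.round(4),np.degrees(-a).round(1))
```

```text
t 20.1 tcp [0.5867 0.1369 0.3006] jaw -7.84 z [ 4.0e-04  1.1e-03 -1.0e+00] F [ 3.42  0.71 -2.19] w 0.0242
[-0.875  0.47   0.794  1.766 -0.38   1.064 -0.084]
0.0 [0. 0.] -0.0
0.03 [-0.0051  0.0008] -1.7
0.06 [-0.0102  0.0017] -3.4
0.09 [-0.0152  0.0028] -5.2
0.12 [-0.0202  0.0041] -6.9
0.15 [-0.0252  0.0055] -8.6
0.18 [-0.0301  0.007 ] -10.3
0.21 [-0.035   0.0087] -12.0
0.24 [-0.0398  0.0106] -13.8
0.27 [-0.0446  0.0125] -15.5
0.3 [-0.0493  0.0147] -17.2
0.33 [-0.0539  0.0169] -18.9
0.36 [-0.0585  0.0193] -20.6
0.39 [-0.063   0.0219] -22.3
0.42 [-0.0674  0.0245] -24.1
0.45 [-0.0717  0.0273] -25.8
```

View pics/sp15.png

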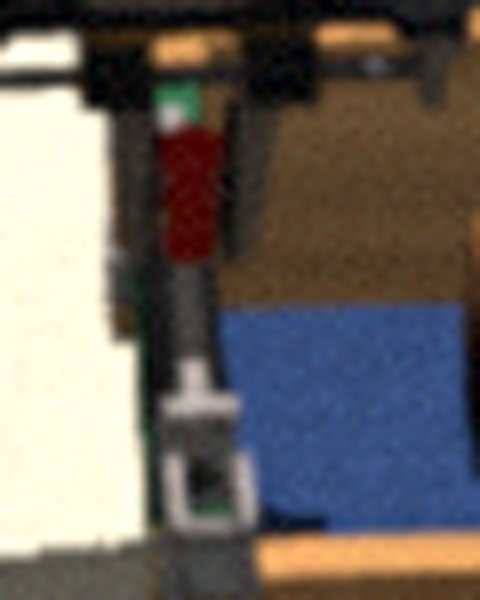

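>>> arm_command --pt "-0.005 0.001 0 0 0 -1.7" --pt "-0.01 0.0017 0 0 0 -3.4" --pt "-0.015 0.0028 0 0 0 -5.2" --pt "-0.02 0.004 0 0 0 -6.9" --pt "-0.025 0.0055 0 0 0 -8.6" --pt "-0.03 0.007 0 0 0 -10.3" --pt "-0.03 0.007 0 0 0 -10.3"

```text
t: 21.02
ee_pos: [0.5562, 0.1424, 0.3007]
tcp_rot: [0.0, 0.987, -0.158, 0.0]
wrist_force: [3.2, -0.2, -2.0]
gripper_width: 0.0241
```

Run:
```python
from h import *
st()
s=eyes.get_image("side")
crop(s,290,90,100,100,6,"sp16.png")
```

```text
t 21.025 tcp [0.5562 0.1424 0.3007] jaw -18.24 z [-0.e+00 -2.e-04 -1.e+00] F [ 3.23 -0.18 -1.97] w 0.0241
[-0.964  0.431  0.854  1.837 -0.373  1.043 -0.281]
```

View pics/sp16.png

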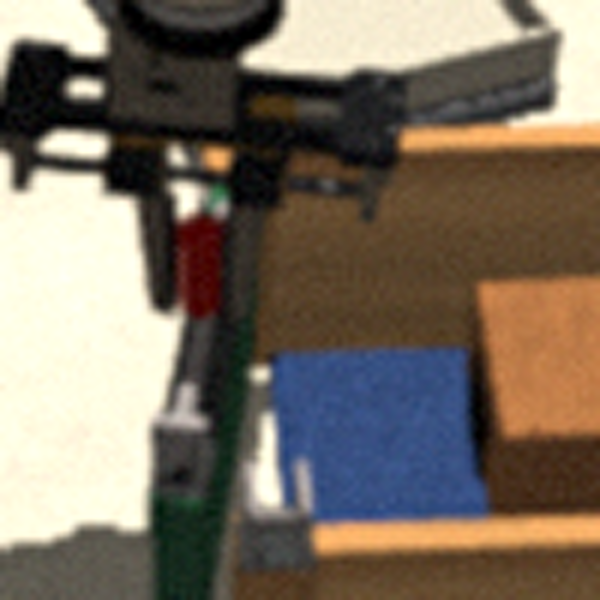

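>>> arm_command --pt "-0.005 0.0017 0 0 0 -1.7" --pt "-0.01 0.0036 0 0 0 -3.5" --pt "-0.0145 0.0055 0 0 0 -5.2" --pt "-0.019 0.0077 0 0 0 -6.9" --pt "-0.024 0.01 0 0 0 -8.6" --pt "-0.0285 0.0123 0 0 0 -10.3" --pt "-0.033 0.0149 0 0 0 -12" --pt "-0.033 0.0149 0 0 0 -12"

```text
t: 22.08
ee_pos: [0.5232, 0.1574, 0.3007]
tcp_rot: [0.0, 0.965, -0.261, -0.0]
wrist_force: [3.7, -0.6, -1.9]
gripper_width: 0.0241
```

Run:
```python
from h import *
st()
s=eyes.get_image("side");t=eyes.get_image("top")
crop(s,290,90,100,100,6,"sp17.png");crop(t,190,85,170,140,4.6,"tp17.png")
```

```text
t 22.075 tcp [0.5232 0.1574 0.3007] jaw -30.23 z [-2.e-04 -2.e-04 -1.e+00] F [ 3.72 -0.57 -1.87] w 0.0241
[-1.081  0.392  0.924  1.905 -0.365  1.023 -0.527]
```

View pics/sp17.png

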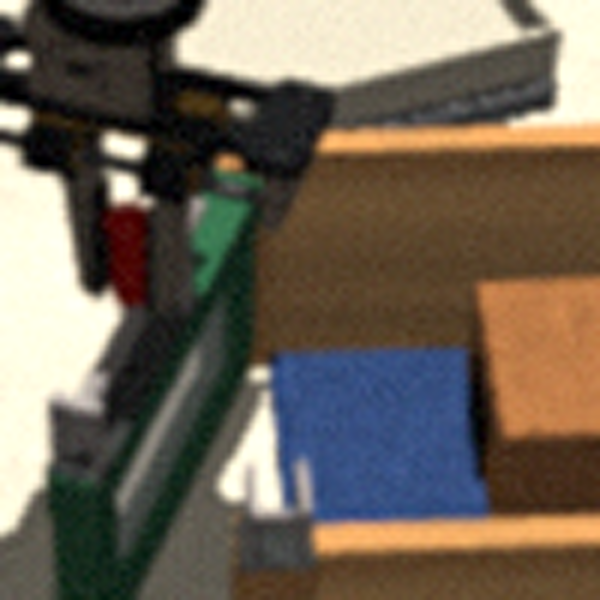

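View pics/tp17.png

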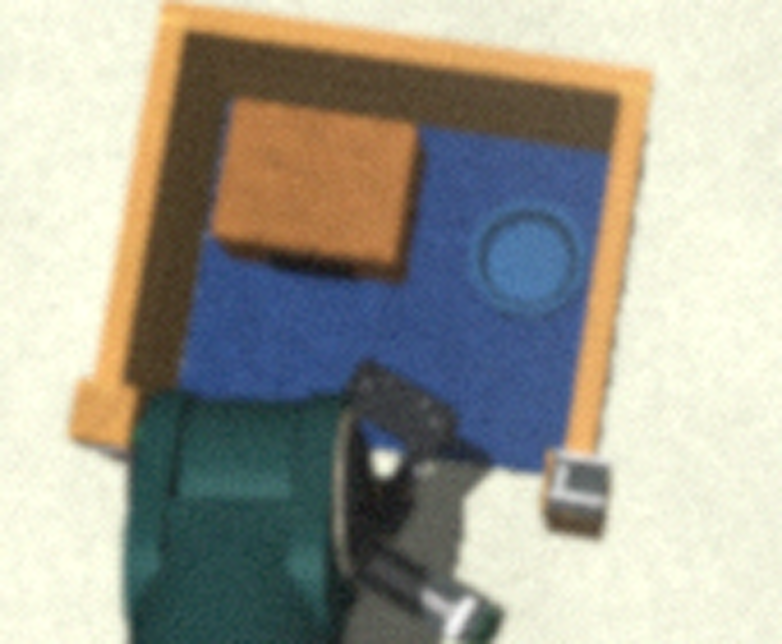

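Run:
```python
from h import *
s=eyes.get_image("side");t=eyes.get_image("top")
print(at(s,((82+.5)/6-.5+290,(480+.5)/6-.5+90),.16))
crop(t,230,180,110,80,7,"tp18.png")
yp=np.array([.139,.990]); H=np.array([.5814,.0977])+.21*yp
F0=H-.259*yp
for a in(.35,.39,.43):
    c,q=np.cos(a),-np.sin(a); p=np.array([[c,-q],[q,c]])@(F0-H)+H; P=np.r_[p,.16]; print(a,P,np.linalg.norm(p-F0),((proj(s,P)-[290,90]+.5)*6-.5).round(),((proj(t,P)-[230,180]+.5)*7-.5).round())
print("shut",F0)
```

```text
[0.48462356 0.08267764 0.16      ]
0.35 [0.48884922 0.07708011 0.16      ] 0.0901619020626265 [[ 92. 487.]] [[468. 267.]]
0.39 [0.47980824 0.08213123 0.16      ] 0.10034200347990492 [[ 73. 482.]] [[456. 289.]]
0.43 [0.47097648 0.08753986 0.16      ] 0.110481969433667 [[ 54. 477.]] [[442. 310.]]
shut [0.574589 0.04919 ]
```

View pics/tp18.png

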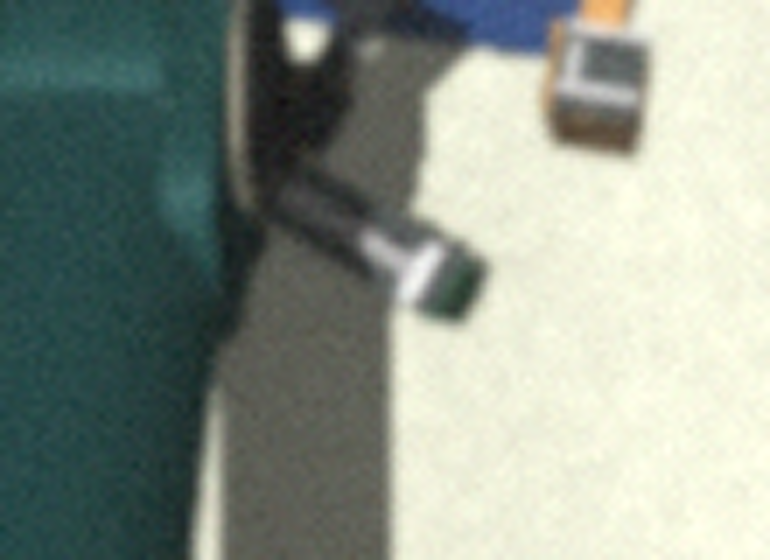

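>>> arm_command --pt "-0.002 0.001 0 0 0 -0.7" --pt "-0.002 0.001 0 0 0 -0.7" --pt "-0.002 0.001 0 0 0 -0.7" --pt "-0.002 0.001 0 0 0 -0.7" --pt "-0.002 0.001 0 0 0 -0.7" --pt "-0.002 0.001 0 0 0 -0.7" --pt "-0.002 0.001 0 0 0 -0.7" --pt "-0.002 0.001 0 0 0 -0.7"

```text
t: 23.28
ee_pos: [0.5216, 0.1582, 0.3007]
tcp_rot: [0.0, 0.964, -0.267, 0.0]
wrist_force: [5.1, -1.8, -1.2]
gripper_width: 0.0244
```

Run:
```python
from h import *
st()
s=eyes.get_image("side")
cv2.imwrite("pics/s19.png",s["color"]);crop(s,290,90,100,100,6,"sp19.png")
```

```text
t 23.275 tcp [0.5216 0.1582 0.3007] jaw -30.93 z [ 1.e-04 -1.e-04 -1.e+00] F [ 5.07 -1.76 -1.21] w 0.0244
[-1.088  0.39   0.928  1.908 -0.364  1.022 -0.542]
```

View pics/s19.png

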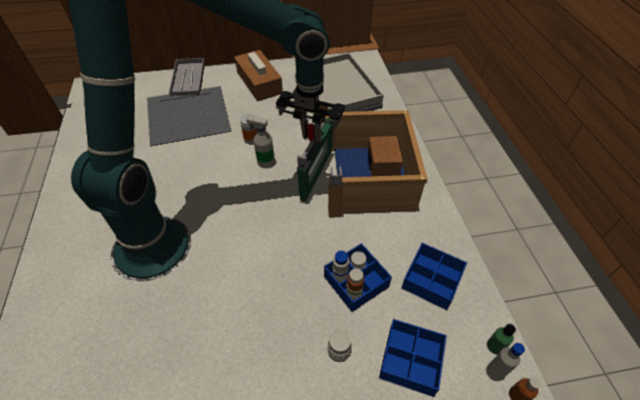

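View pics/sp19.png

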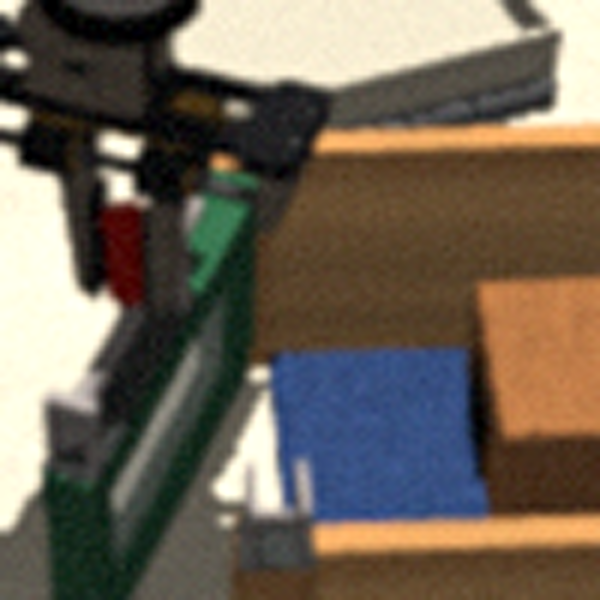

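Bottles stand in their crate cells at (341,265) and (356,283). The gate is ajar, with its free edge around (302,175) and the knob held at (311,130). The pots, the spray bottle and the tin have not moved.

```bash
python3 -c "
from rig import bot
print(bot.finish_job())"
```

```text
the job is handed in; nothing more can be done
None
```

I handed the job in at about 23.3 s of the 58 s allowed. No verdict was reported.

- **Bottles:** I set the white bottle, then the amber one, in two empty cells of the crate nearest the robot and let go of both. The last pictures show both upright, with the crate, salve jar, swab pot, spray bottle and tin where they were.
- **Bolt and gate:** I gripped the knob, lifted the bolt about 14 mm and drew it back about 38 mm. The pictures show the keeper empty. I then swung the gate and I'm still holding the knob. Before a last nudge of about 2 mm, I judged the gate at 0.37–0.38 rad from the camera views, which puts the free edge 95–98 mm from its shut place. The nudge should have brought it to about 0.39 rad (10 cm), but I did not measure it again.
- **Forces:** The readings at the end of each move stayed below about 6 N.

**Disagreements:**
- The gripper closed to about 24 mm on the knob instead of the expected 20 mm. It is probably pressing on the flared head rather than the 20 mm part. Gripping again 5 mm lower gave the same width, and it held through the lift, pull and swing.
- The two cameras differed by 2–6 mm in y around the crate. I allowed for this when placing the bottles.

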